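# Sort chilled pots into order crates by lid colour

## Robot

A 6-joint arm with a two-finger parallel gripper is mounted at the origin on the work surface. World frame = base frame: x ahead of the robot, y to its left, z up, the work surface at z = 0. Lengths are in m, angles in rad, forces in N, time in s.
With the tool pointing down it reaches from about 0.3 to 0.775 m from the base axis. Payload 14.6 kg.
Tool frame: the origin (TCP) lies at the very end of the fingers, on their centre line; the grasp point (between the pads) lies 19 mm behind it; z points along the fingers, y is the line along which they close (so a half turn about z gives the same grasp; the last joint's range is limited). The gripper opens to 94 mm and grips with 3 to 60 N. Pads are 16 mm wide; open, the fingers measure 119 mm over their backs; the gripper's body (75 mm by 177 mm) begins 78 mm behind the grasp point.
Start: joints at [-0.067, 0.3, 1.521, -0, 1.321, -0.067], TCP at [0.55, -0, 0.205] pointing down, gripper open.
Joint ranges: [-3.03, 3.03], [-0.79, 2.21], [0.23, 2.52], [-1.04, 4.18], [0, 3.07], [-2.55, 2.55]. Speed limits (rad/s): [2.22, 2.22, 2.57, 3.14, 3.14, 3.14].

## Interface

Orientations are given as [roll, pitch, yaw] about the fixed x, y, z axes, in that order (R = Rz(yaw) Ry(pitch) Rx(roll)).
In Python, from station import ctrl gives the robot as it stands.
- The arm moves only by the tool move_arm, never from a script. Its argument "increments" is a list of rows, each a list of 7 numbers: the opening, from 0 (shut) to 1 (fully open), then the shift along the tool's x, y, z in units of 50 mm (1.0 is 50 mm), then the turn, a rotation vector about the tool's x, y, z in rad. In form: [[claw, tx, ty, tz, rx, ry, rz], ...]. A call has 1 to 20 rows; each row shifts and turns the commanded pose from where the row before left it, along the tool's axes as they then stand; what a row does not reach is not made up. A row lasts 1/10 s, in which the tool goes at most 50 mm and 8.59 degrees, less where a joint would pass 70% of its speed; a pose out of reach is approached as far as the arm can. A call is refused whole if a number of a shift passes 1 or a number of a turn 0.15, either way. A call with a gripper value outside its range is refused whole. The fingers move at their own pace and stop on an object; "force" is the grip in N (left out, the last holds). Time passes only in rows, so rows that do not move let the fingers close. It gives the time, the measured TCP pose, the force, the opening and the grip force at its end, in the units of the state.
- ctrl.get_obs(): the state, without advancing time (a new reading comes with each control period).
- ctrl.camera(name): name is "scene" or "side" or "wrist"; returns a dict with "color" (400x640x3 uint8, blue, green, red), "K" (3x3 intrinsics, pixels), "pose" (4x4, takes a point from camera to world coordinates); the wrist camera has in their place "tool_from_camera" (4x4, takes a point from camera to tool coordinates, whose origin is the TCP and whose axes are the flange's). Camera axes: x right, y down, z forward; pixel columns grow to the right and rows downward; lengths in m; the calibration is good to about 2 mm. The wrist camera is an equidistant fisheye: a pixel r from the principal point sees the ray r / f radians off the axis. A picture is of the moment at which its call begins: read the wrist's pose just before it. There is no depth.
- ctrl.hand_in(): hands the job in; it is judged then, once.
Trained networks look in a picture, given as the dict that the camera call returned (one of the last four; its "shot" number tells which), for a name from the list of things; names that differ only in an ending like _2 or _b are one class to them, and where a whole thing is asked for, a point or a joint stands for the part that bears it (a point fixed in the world has none). Each returns a list of dicts, best first, with "conf" (0 to 1); they miss things now and then, are a little off and sometimes report something else, mostly with a low value. They report only what shows in the picture. A call takes as long as a camera call. They do not tell look-alikes from the thing itself.
- ctrl.cut_out(name, picture): "mask" (400x640 bool, what is visible of it) and "centre" ([row, column] in pixels, amid what is visible of it).
The state is a dict: "time_s": time; "qpos": joint angles; "joint_vel": joint speeds; "tau": joint torques, N m; "ee_pos": TCP position; "eef_rot": TCP orientation; "force": force on the tool from outside, world axes, zero at the start; "moment": the same for the moment, N m; "grip_width": finger opening in m; "grip_force": force on a finger pad.
Only numpy, scipy, OpenCV 4.12 (cv2) and the standard library are available. Lean on these libraries where they do the work, as an engineer would, in place of code of your own. Each camera call takes 0.05 s, during which the arm holds its last target. There are 200 camera calls.

## Task

On the packing bench, sort the pots by lid colour: stand the green-lidded pot upright in the green crate and the blue-lidded pot upright in the blue crate, setting each down gently rather than dropping it. The red-lidded pot belongs to another order: leave it where it stands.

Things in the scene. Friction and masses are not known exactly. Their poses are not given: they have to be found in the camera images.
- pot_green: upright round lidded food pot, 54 mm across and 72 mm tall, about 0.17 kg: white body with a green band round it and a green lid (lid: the top 14 mm, same 54 mm width). Straight sides, rigid. Origin at the centre of its underside, z up along its axis.
- pot_blue: upright round lidded food pot, 54 mm across and 72 mm tall, about 0.17 kg: white body with a blue band round it and a blue lid (lid: the top 14 mm, same 54 mm width). Straight sides, rigid. Origin at the centre of its underside, z up along its axis.
- pot_red: upright round lidded food pot, 54 mm across and 72 mm tall, about 0.17 kg: white body with a red band round it and a red lid (lid: the top 14 mm, same 54 mm width). Straight sides, rigid. Origin at the centre of its underside, z up along its axis. It must stay where it stands.
- double_crate: two square open-topped crates, one green and one blue, side by side on a grey carrier tray 160 x 320 mm, fixed to the bench, at any yaw. Origin at the centre of the tray's underside, on the bench; z up. The green crate's centre lies 80 mm along the body's +y axis, the blue crate's centre 80 mm along -y. Each crate is 150 x 150 mm outside, walls 4 mm (142 x 142 mm inside, sides along the body's x and y); inner floor 10 mm and rim 66 mm above the bench.
There are look-alikes about, which are no part of the job. Leave any pink or purple look-alike of the pot_blue alone.

How it is judged:
At the end, for the whole second after the job is handed in: Green-lidded pot in the green crate, blue-lidded pot in the blue one: axis within 50 mm of the crate's centre along each side, underside within 10 mm of its floor, upright within 10 degrees, at rest (0.02 m/s). Red-lidded pot upright (10 degrees) within 30 mm of its start (x of pot_green in the frame of double_crate between -0.05 and 0.05 m and y of pot_green in the frame of double_crate between 0.03 and 0.13 m and z of pot_green in the frame of double_crate between 0 and 0.02 m and angle between each of pot_green, pot_blue, pot_red's own z axis and vertical below 0.17 rad and linear speed of each of pot_green, pot_blue below 0.02 m/s and x of pot_blue in the frame of double_crate between -0.05 and 0.05 m and y of pot_blue in the frame of double_crate between -0.13 and -0.03 m and z of pot_blue in the frame of double_crate between 0 and 0.02 m and distance of pot_red from where it was at the start of the episode below 0.03 m); the robot touches nothing.
It fails at once if the red-lidded pot is moved by more than 30 mm (distance of pot_red from where it was at the start of the episode above 0.03 m).
It fails at once if a pot is dropped or slammed into a crate (faster than 0.6 m/s within 35 mm above the crate floor) ((x of pot_green in the frame of double_crate between -0.075 and 0.075 m and y of pot_green in the frame of double_crate between -0.155 and 0.155 m and z of pot_green in the frame of double_crate below 0.045 m and linear speed of pot_green above 0.6 m/s) or (x of pot_blue in the frame of double_crate between -0.075 and 0.075 m and y of pot_blue in the frame of double_crate between -0.155 and 0.155 m and z of pot_blue in the frame of double_crate below 0.045 m and linear speed of pot_blue above 0.6 m/s)).
It also fails if it takes over 58 s, if anything falls off the work surface, if the arm or the gripper's body presses on something with over 40 N, if the wrist force passes 120 N, or if a joint passes its speed limit or range.

## Working session

There is one attempt and no reset: what is moved stays moved. The work goes in short steps, Python scripts to look and compute and a tool call to move; the robot and the scene stay as the last step left them, time stands still between calls to the robot, and variables do not carry over. Pictures are saved under pics/ and viewed, at most 10 in all, crops included, and the job is handed in when it is done.

Besides the shell and the picture viewer there is one more tool, called after "Request:" as name(argument=value, ...) on one line, values as JSON. move_arm: Moves the arm, as the interface text tells. Its arguments: {"type":"object","properties":{"increments":{"type":"array","items":{"type":"array","items":{"type":"number"}}},"force":{"type":"number"}},"required":["increments"]}

```bash
mkdir -p pics; ls
cat > h.py <<'E'
import numpy as np, cv2
from station import ctrl
def w(p,cam,z):
    K,T=cam["K"],np.array(cam["pose"]); d=T[:3,:3]@np.linalg.inv(K)@[p[1],p[0],1.]
    o=T[:3,3]; return o+d*(z-o[2])/d[2]
E
python3 - <<'E'
from h import *
s=ctrl.get_obs();print(s["ee_pos"],s["eef_rot"],s["grip_width"])
for n in ["scene","side"]:
    c=ctrl.camera(n);cv2.imwrite(f"pics/{n}0.png",c["color"]);print(n,np.round(c["K"],1).tolist(),np.round(c["pose"],3).tolist())
    for o in ["pot_green","pot_blue","pot_red","double_crate"]:
        for r in ctrl.cut_out(o,c): print(o,round(r["conf"],2),r["centre"],w(r["centre"],c,.036 if "pot" in o else .04).round(3),r["mask"].sum())
E
```

```text
pics
[ 5.49731665e-01 -5.08807080e-07  2.04877393e-01] [-3.14042740e+00 -4.20953337e-05  1.57077985e+00] 0.09362222123651216
scene [[484.3, 0.0, 324.0], [0.0, 484.3, 196.2], [0.0, 0.0, 1.0]] [[0.877, 0.29, -0.384, 0.884], [0.481, -0.521, 0.705, -0.672], [0.004, -0.803, -0.597, 0.588], [0.0, 0.0, 0.0, 1.0]]
pot_green 0.83 [263.9, 352.8] [ 0.657 -0.158  0.036] 1672
pot_blue 0.85 [199.7, 288.2] [ 0.475 -0.063  0.036] 1169
pot_blue 0.71 [177.6, 242.1] [ 0.355 -0.046  0.036] 1090
pot_blue 0.68 [224.4, 255.7] [ 0.464 -0.153  0.036] 1329
pot_red 0.9 [271.0, 241.1] [ 0.51  -0.258  0.036] 1705
double_crate 0.6 [150.8, 385.6] [0.569 0.185 0.04 ] 9069
side [[509.8, 0.0, 326.2], [0.0, 509.8, 195.6], [0.0, 0.0, 1.0]] [[0.984, -0.113, 0.14, 0.364], [-0.179, -0.683, 0.708, -0.773], [0.016, -0.722, -0.692, 0.792], [0.0, 0.0, 0.0, 1.0]]
pot_green 0.92 [243.6, 407.1] [ 0.649 -0.159  0.036] 1107
pot_blue 0.91 [250.9, 313.7] [ 0.466 -0.147  0.036] 1164
pot_blue 0.8 [215.8, 308.6] [ 0.471 -0.053  0.036] 916
pot_blue 0.74 [221.0, 249.2] [ 0.35  -0.048  0.036] 992
pot_red 0.76 [296.4, 347.2] [ 0.508 -0.261  0.036] 1307
double_crate 0.74 [243.9, 407.6] [ 0.649 -0.164  0.04 ] 1038
double_crate 0.58 [140.6, 318.8] [0.534 0.186 0.04 ] 7741
```

View pics/scene0.png

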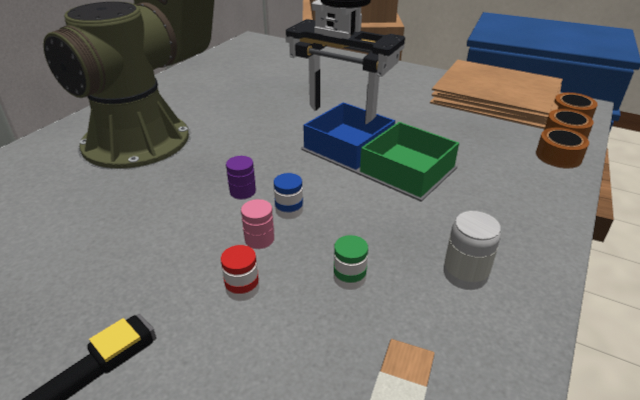

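View pics/side0.png

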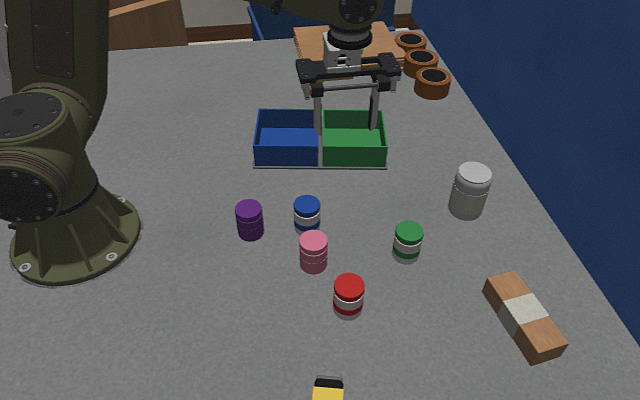

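The scene picture shows red at (240,270), blue at (288,192), green at (350,260), and the pink (257,223) and purple (240,177) look-alikes near blue. The side picture agrees. The crates sit at y≈0.18, blue one left at smaller x and green right. Next I'll refine by silhouette fits.

```bash
cat >> h.py <<'E'
from scipy.optimize import minimize
def proj(P,cam):
    T=np.linalg.inv(np.array(cam["pose"])); q=(P@T[:3,:3].T+T[:3,3])@np.array(cam["K"]).T
    return q[:,:2]/q[:,2:]
def fill(uv):
    m=np.zeros((400*4,640*4),np.uint8); cv2.fillConvexPoly(m,cv2.convexHull(np.round(uv*4+1.5).astype(np.int32)),1)
    return cv2.resize(m.astype(np.float32),(640,400),interpolation=cv2.INTER_AREA)
def iou(a,b): return np.minimum(a,b).sum()/np.maximum(a,b).sum()
t=np.linspace(0,2*np.pi,48,endpoint=False)
cyl=np.concatenate([np.c_[.027*np.cos(t),.027*np.sin(t),0*t+z] for z in (0,.072)])
def fitpot(ms,x0):
    f=lambda x:-sum(iou(fill(proj(cyl+[x[0],x[1],0],c)),m) for c,m in ms)
    r=minimize(f,x0,method="Nelder-Mead",options=dict(initial_simplex=np.array(x0)+[[0,0],[.008,0],[0,.008]],xatol=2e-4,fatol=1e-4)); return r.x,-r.fun/len(ms)
E
python3 - <<'E'
from h import *
C={n:ctrl.camera(n) for n in ["scene","side"]}
for o,x0 in [("pot_green",(.653,-.158)),("pot_blue",(.472,-.058)),("pot_red",(.509,-.26)),("pot_blue",(.465,-.15)),("pot_blue",(.353,-.047))]:
    ms=[]
    for n,c in C.items():
        rs=[r for r in ctrl.cut_out(o,c) if np.hypot(*(w(r["centre"],c,.036)[:2]-x0))<.03]
        if rs: ms.append((c,rs[0]["mask"].astype(np.float32)))
    print(o,[ (fitpot([m],x0)) for m in ms],fitpot(ms,x0))
g=[]
for n,c in C.items():
    b=c["color"].astype(int); 
    M={"g":(b[...,1]>b[...,0]+25)&(b[...,1]>b[...,2]+25),"b":(b[...,0]>b[...,1]+25)&(b[...,0]>b[...,2]+40)}
    for k,m in M.items():
        e=proj(np.array([[.63 if k=="g" else .48,.18,.04]]),c)[0]
        yy,xx=np.mgrid[:400,:640]; m=m&(abs(xx-e[0])<95)&(abs(yy-e[1])<60)
        nl,lab,st,_=cv2.connectedComponentsWithStats(m.astype(np.uint8))
        keep=np.isin(lab,[i for i in range(1,nl) if st[i,4]>150])
        if n=="scene": keep&=yy>95
        else: keep&=yy>104
        p=np.argwhere(keep)[:,::-1].astype(float); h=fill(p); print(n,k,e,keep.sum(),h.sum(),p.min(0),p.max(0)); g.append((c,k,h))
def box(x,k):
    s=80e-3 if k=="g" else -80e-3
    P=np.array([[a*.075,s+d*.075,z] for a in(-1,1) for d in (-1,1) for z in(.004,.066)])
    R=np.array([[np.cos(x[2]),-np.sin(x[2]),0],[np.sin(x[2]),np.cos(x[2]),0],[0,0,1]]); return P@R.T+[x[0],x[1],0]
f=lambda x:-sum(iou(fill(proj(box(x,k),c)),h) for c,k,h in g)/4
x0=np.array([.55,.185,-1.57])
r=minimize(f,x0,method="Nelder-Mead",options=dict(initial_simplex=x0+[[0,0,0],[.02,0,0],[0,.02,0],[0,0,.15]]))
print(r.x,r.fun,box(r.x,"g").mean(0),box(r.x,"b").mean(0),[round(float(iou(fill(proj(box(r.x,k),c)),h)),3) for c,k,h in g])
E
```

```text
pot_green [(array([ 0.65203792, -0.15565114]), np.float64(0.9606290459632874)), (array([ 0.65104965, -0.15551523]), np.float64(0.9656270146369934))] (array([ 0.65162349, -0.15522984]), np.float64(0.9574759602546692))
pot_blue [(array([ 0.4691077 , -0.05195557]), np.float64(0.9415029287338257)), (array([ 0.46833102, -0.05313068]), np.float64(0.7933077812194824))] (array([ 0.46866407, -0.05133268]), np.float64(0.8641500473022461))
pot_red [(array([ 0.51207301, -0.26145915]), np.float64(0.9490567445755005))] (array([ 0.51207301, -0.26145915]), np.float64(0.9490567445755005))
pot_blue [(array([ 0.46526953, -0.14809961]), np.float64(0.904054582118988)), (array([ 0.46484659, -0.14941574]), np.float64(0.9513065814971924))] (array([ 0.46478308, -0.14898124]), np.float64(0.9260742664337158))
pot_blue [(array([ 0.3536348 , -0.04712206]), np.float64(0.9547870755195618)), (array([ 0.35040625, -0.04276563]), np.float64(0.8973866701126099))] (array([ 0.35160351, -0.04530145]), np.float64(0.9140316247940063))
scene g [411.36833508 159.10975964] 4687 4747.9375 [361. 122.] [458. 195.]
scene b [347.88757552 141.61129083] 3828 6033.4375 [274. 102.] [394. 193.]
side g [358.59075141 138.27646309] 1311 2352.4375 [322. 109.] [387. 147.]
side b [297.0504513  144.40751547] 2996 5279.3125 [253. 108.] [319. 204.]
[ 0.54042286  0.20700612 -1.71362083] -0.7204298377037048 [0.61960829 0.19561896 0.035     ] [0.46123743 0.21839327 0.035     ] [0.964, 0.611, 0.631, 0.676]
```

Request:
move_arm(increments=[[1, -0.39, 0.255, 0, 0, 0, 0], [1, -0.39, 0.255, 0, 0, 0, 0], [1, -0.39, 0.255, 0, 0, 0, 0], [1, -0.39, 0.255, 0, 0, 0, 0], [1, -0.39, 0.255, 0, 0, 0, 0], [1, -0.39, 0.255, 0, 0, 0, 0], [1, -0.39, 0.255, 0, 0, 0, 0], [1, -0.39, 0.255, 0, 0, 0, 0], [1, 0, 0, 0.3, 0, 0, 0], [1, 0, 0, 0.3, 0, 0, 0], [1, 0, 0, 0, 0, 0, 0], [1, 0, 0, 0, 0, 0, 0]], force=20)

```text
time_s: 2.3
ee_pos: [0.6516, -0.1552, 0.1752]
eef_rot: [-3.141, -0.0, 1.572]
force: [-0.0, 0.3, 0.1]
grip_width: 0.0939
grip_force: 0.0
```

Run:
```python
from h import *
C={n:ctrl.camera(n) for n in ["scene","side"]}
g=[];V=[]
roi={"scene":(295,100,465,195),"side":(245,100,392,172)}
for n,c in C.items():
    x0,y0,x1,y1=roi[n]; hsv=cv2.cvtColor(c["color"],cv2.COLOR_BGR2HSV).astype(int); sat=hsv[...,1]>110
    yy,xx=np.mgrid[:400,:640]; R=(xx>x0)&(xx<x1)&(yy>y0)&(yy<y1)
    im=c["color"].copy()
    for k,(a,b) in {"g":(45,85),"b":(100,130)}.items():
        m=cv2.morphologyEx((R&sat&(hsv[...,0]>a)&(hsv[...,0]<b)).astype(np.uint8),cv2.MORPH_OPEN,np.ones((3,3)))
        nl,lab,st,_=cv2.connectedComponentsWithStats(m); m=lab==1+st[1:,4].argmax()
        h=fill(np.argwhere(m)[:,::-1].astype(float)); g.append((c,k,h)); print(n,k,m.sum(),h.sum())
    V.append((im,c,n))
def box(x,k):
    s=80e-3 if k=="g" else -80e-3
    P=np.array([[a*.075,s+d*.075,z] for z in(.066,.004) for a,d in ((-1,-1),(-1,1),(1,1),(1,-1))])
    R=np.array([[np.cos(x[2]),-np.sin(x[2]),0],[np.sin(x[2]),np.cos(x[2]),0],[0,0,1]]); return P@R.T+[x[0],x[1],0]
f=lambda x:-sum(iou(fill(proj(box(x,k),c)),h) for c,k,h in g)/4
x0=np.array([.55,.185,-1.57])
r=minimize(f,x0,method="Nelder-Mead",options=dict(initial_simplex=x0+[[0,0,0],[.02,0,0],[0,.02,0],[0,0,.15]]))
print(r.x,r.fun,box(r.x,"g").mean(0),box(r.x,"b").mean(0),[round(float(iou(fill(proj(box(r.x,k),c)),h)),3) for c,k,h in g])
out=[]
for im,c,n in V:
    for k in "gb": 
        p=np.round(proj(box(r.x,k),c)).astype(np.int32); cv2.polylines(im,[p[:4]],True,(0,255,255)); cv2.polylines(im,[p[4:]],True,(255,255,0))
    out.append(cv2.resize(im[80:260,200:520],None,fx=1.6,fy=1.6))
cv2.imwrite("pics/crate.png",np.vstack(out))
```

```text
scene g 2323 2436.6875
scene b 1019 1069.1875
side g 2970 3370.5625
side b 3577 3512.6875
[ 0.53988584  0.21021222 -1.74349169] -0.6536162495613098 [0.61869586 0.19646516 0.035     ] [0.46107583 0.22395928 0.035     ] [0.494, 0.253, 0.915, 0.952]
```

View pics/crate.png

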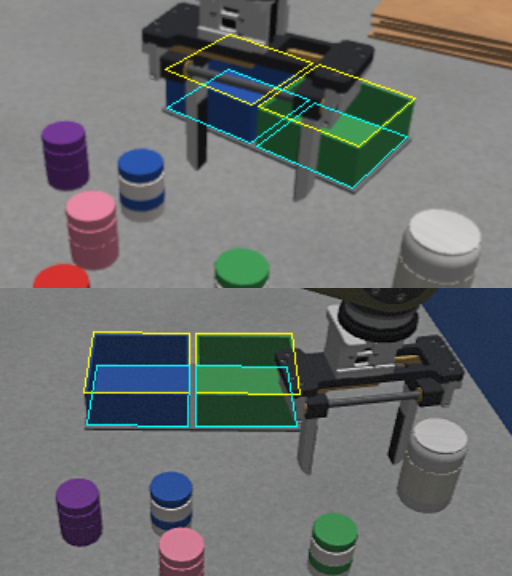

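Overlay: the fitted rim and base outlines lie on the crates in both views, giving green centre (0.619,0.196) and blue centre (0.461,0.224). Next I'll descend on the green pot and close.

Request:
move_arm(increments=[[1, 0, 0, 0.36, 0, 0, 0], [1, 0, 0, 0.36, 0, 0, 0], [1, 0, 0, 0.36, 0, 0, 0], [1, 0, 0, 0.36, 0, 0, 0], [1, 0, 0, 0.36, 0, 0, 0], [1, 0, 0, 0.36, 0, 0, 0], [1, 0, 0, 0.36, 0, 0, 0], [1, 0, 0, 0.36, 0, 0, 0], [1, 0, 0, 0, 0, 0, 0], [0, 0, 0, 0, 0, 0, 0], [0, 0, 0, 0, 0, 0, 0], [0, 0, 0, 0, 0, 0, 0], [0, 0, 0, 0, 0, 0, 0], [0, 0, 0, 0, 0, 0, 0], [0, 0, 0, 0, 0, 0, 0], [0, 0, 0, 0, 0, 0, 0]], force=20)

```text
time_s: 4.0
ee_pos: [0.652, -0.156, 0.0317]
eef_rot: [3.141, 0.0, 1.571]
force: [-1.4, 0.1, 3.3]
grip_width: 0.0538
grip_force: 20.0
```

Request:
move_arm(increments=[[0, 0, 0, -0.3, 0, 0, 0], [0, 0, 0, -0.5, 0, 0, 0], [0, 0, 0, -0.5, 0, 0, 0], [0, 0, 0, -0.5, 0, 0, 0], [0, 0, 0, -0.5, 0, 0, 0], [0, 0, 0, -0.3, 0, 0, 0], [0, 0.2, -0.06, 0, 0, 0, 0], [0, 0.5, -0.06, 0, 0, 0, 0], [0, 0.6, -0.06, 0, 0, 0, 0], [0, 0.6, -0.06, 0, 0, 0, 0], [0, 0.6, -0.06, 0, 0, 0, 0], [0, 0.6, -0.06, 0, 0, 0, 0], [0, 0.6, -0.06, 0, 0, 0, 0], [0, 0.6, -0.06, 0, 0, 0, 0], [0, 0.6, -0.06, 0, 0, 0, 0], [0, 0.6, -0.06, 0, 0, 0, 0], [0, 0.6, -0.06, 0, 0, 0, 0], [0, 0.6, 0, 0, 0, 0, 0], [0, 0.3, 0, 0, 0, 0, 0], [0, 0, 0, 0, 0, 0, 0]])

```text
time_s: 6.0
ee_pos: [0.6182, 0.1957, 0.1604]
eef_rot: [-3.14, 0.0, 1.573]
force: [-1.1, -1.2, -0.6]
grip_width: 0.0538
grip_force: 20.0
```

Run:
```python
from h import *
s=ctrl.get_obs();print(s["ee_pos"],s["grip_width"],s["force"])
a,b=[ctrl.camera(n)["color"] for n in ["scene","side"]]
cv2.imwrite("pics/place1.png",np.vstack([a[20:300,200:520],b[20:300,200:520]]))
```

```text
[0.61818922 0.19565518 0.16037247] 0.053821715074832834 [-1.07901587 -1.19285923 -0.60514446]
```

View pics/place1.png

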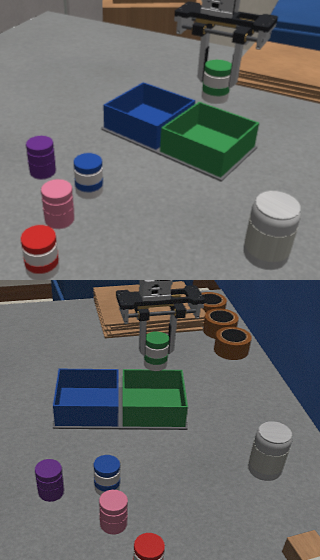

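The scene shows the pot held upright and apparently beyond the crate, though the height parallax may explain that. With the crate unobstructed now, I'll refit it before lowering.

Run:
```python
from h import *
C={n:ctrl.camera(n) for n in ["scene","side"]}
g=[]
roi={"scene":(295,100,465,197),"side":(245,104,392,172)}
for n,c in C.items():
    x0,y0,x1,y1=roi[n]; hsv=cv2.cvtColor(c["color"],cv2.COLOR_BGR2HSV).astype(int); sat=hsv[...,1]>110
    yy,xx=np.mgrid[:400,:640]; R=(xx>x0)&(xx<x1)&(yy>y0)&(yy<y1)
    for k,(a,b) in {"g":(45,85),"b":(100,130)}.items():
        m=cv2.morphologyEx((R&sat&(hsv[...,0]>a)&(hsv[...,0]<b)).astype(np.uint8),cv2.MORPH_OPEN,np.ones((3,3)))
        nl,lab,st,_=cv2.connectedComponentsWithStats(m); m=lab==1+st[1:,4].argmax()
        g.append((c,k,fill(np.argwhere(m)[:,::-1].astype(float))))
    print(n,proj(np.array([[.618,.196,.1284],[.618,.196,.2]]),c))
def box(x,k):
    s=80e-3 if k=="g" else -80e-3
    P=np.array([[a*.075,s+d*.075,z] for z in(.066,.004) for a in(-1,1) for d in (-1,1)])
    R=np.array([[np.cos(x[2]),-np.sin(x[2]),0],[np.sin(x[2]),np.cos(x[2]),0],[0,0,1]]); return P@R.T+[x[0],x[1],0]
for G in (g,g[:2],g[2:]):
    f=lambda x:-sum(iou(fill(proj(box(x,k),c)),h) for c,k,h in G)/len(G)
    x0=np.array([.54,.20,-1.7])
    r=minimize(f,x0,method="Nelder-Mead",options=dict(initial_simplex=x0+[[0,0,0],[.02,0,0],[0,.02,0],[0,0,.15]]))
    print(r.x,r.fun,box(r.x,"g").mean(0),box(r.x,"b").mean(0))
```

```text
scene [[413.43519908 117.15347619]
 [417.63799089  84.13993964]]
side [[354.27887936 104.09630855]
 [356.02542624  76.8005548 ]]
[ 0.53988919  0.21088081 -1.74226934] -0.9378983974456787 [0.61871595 0.1972301  0.035     ] [0.46106243 0.22453153 0.035     ]
[ 0.53924676  0.20888849 -1.73339988] -0.9247199296951294 [0.61819149 0.19593746 0.035     ] [0.46030202 0.22183953 0.035     ]
[ 0.54105979  0.20905615 -1.74906834] -0.9494506120681763 [0.61979191 0.19486981 0.035     ] [0.46232766 0.22324249 0.035     ]
```

Request:
move_arm(increments=[[0, 0, 0, 0.3, 0, 0, 0], [0, 0, 0, 0.3, 0, 0, 0], [0, 0, 0, 0.3, 0, 0, 0], [0, 0, 0, 0.3, 0, 0, 0], [0, 0, 0, 0.3, 0, 0, 0], [0, 0, 0, 0.3, 0, 0, 0], [0, 0, 0, 0.1, 0, 0, 0], [0, 0, 0, 0.1, 0, 0, 0], [0, 0, 0, 0.1, 0, 0, 0], [0, 0, 0, 0.1, 0, 0, 0], [0, 0, 0, 0.1, 0, 0, 0], [0, 0, 0, 0, 0, 0, 0], [0, 0, 0, 0, 0, 0, 0]])

```text
time_s: 7.5
ee_pos: [0.6191, 0.194, 0.0466]
eef_rot: [3.141, -0.0, 1.571]
force: [-0.2, -0.4, -0.5]
grip_width: 0.0536
grip_force: 20.0
```

Request:
move_arm(increments=[[0, 0, 0, 0.04, 0, 0, 0], [0, 0, 0, 0.03, 0, 0, 0], [0, 0, 0, 0.02, 0, 0, 0], [0, 0, 0, 0, 0, 0, 0], [0, 0, 0, 0, 0, 0, 0]])

```text
time_s: 8.0
ee_pos: [0.619, 0.194, 0.042]
eef_rot: [3.142, -0.0, 1.571]
force: [0.7, -0.7, -1.6]
grip_width: 0.054
grip_force: 20.0
```

Request:
move_arm(increments=[[0, 0, 0, 0.02, 0, 0, 0], [0, 0, 0, 0, 0, 0, 0], [0.65, 0, 0, 0, 0, 0, 0], [0.85, 0, 0, 0, 0, 0, 0], [0.85, 0, 0, 0, 0, 0, 0], [0.85, 0, 0, 0, 0, 0, 0], [0.85, 0, 0, -0.1, 0, 0, 0], [0.85, 0, 0, -0.3, 0, 0, 0], [0.85, 0, 0, -0.5, 0, 0, 0], [0.85, 0, 0, -0.5, 0, 0, 0], [0.85, 0, 0, -0.5, 0, 0, 0], [0.85, 0, 0, -0.5, 0, 0, 0], [1, 0, 0, -0.3, 0, 0, 0], [1, 0, 0, 0, 0, 0, 0]])

```text
time_s: 9.4
ee_pos: [0.6198, 0.1942, 0.1788]
eef_rot: [3.137, -0.001, 1.571]
force: [0.0, -0.1, -0.5]
grip_width: 0.0919
grip_force: 0.0
```

Request:
move_arm(increments=[[1, -0.2, -0.13, 0, 0, 0, 0], [1, -0.45, -0.27, 0, 0, 0, 0], [1, -0.45, -0.27, 0, 0, 0, 0], [1, -0.45, -0.27, 0, 0, 0, 0], [1, -0.45, -0.27, 0, 0, 0, 0], [1, -0.45, -0.27, 0, 0, 0, 0], [1, -0.45, -0.27, 0, 0, 0, 0], [1, -0.45, -0.27, 0, 0, 0, 0], [1, -0.45, -0.27, 0, 0, 0, 0], [1, -0.45, -0.27, 0, 0, 0, 0], [1, -0.45, -0.27, 0, 0, 0, 0], [1, -0.23, -0.19, 0, 0, 0, 0], [1, 0, 0, 0, 0, 0, 0], [1, 0, 0, 0, 0, 0, 0]])

```text
time_s: 10.8
ee_pos: [0.4681, -0.0522, 0.1757]
eef_rot: [-3.141, -0.0, 1.57]
force: [0.7, -0.0, -0.1]
grip_width: 0.0938
grip_force: 0.0
```

Run:
```python
from h import *
s=ctrl.get_obs();print(s["ee_pos"])
a,b=[ctrl.camera(n)["color"] for n in ["scene","side"]]
cv2.imwrite("pics/place2.png",np.hstack([a[20:320,200:500],b[20:320,200:500]]))
```

```text
[ 0.46813946 -0.05215917  0.17572887]
```

View pics/place2.png

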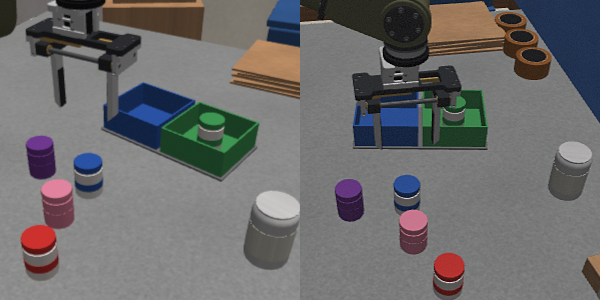

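The green pot stands upright, centred in the green crate at (210,128) in the left view. The blue, pink, purple and red pots have not moved. The gripper is over the blue pot, so I'll descend.

Request:
move_arm(increments=[[1, 0, 0, 0.36, 0, 0, 0], [1, 0, 0, 0.36, 0, 0, 0], [1, 0, 0, 0.36, 0, 0, 0], [1, 0, 0, 0.36, 0, 0, 0], [1, 0, 0, 0.36, 0, 0, 0], [1, 0, 0, 0.36, 0, 0, 0], [1, 0, 0, 0.36, 0, 0, 0], [1, 0, 0, 0.36, 0, 0, 0], [1, 0, 0, 0, 0, 0, 0], [0, 0, 0, 0, 0, 0, 0], [0, 0, 0, 0, 0, 0, 0], [0, 0, 0, 0, 0, 0, 0], [0, 0, 0, 0, 0, 0, 0], [0, 0, 0, 0, 0, 0, 0], [0, 0, 0, 0, 0, 0, 0], [0, 0, 0, 0, 0, 0, 0]], force=20)

```text
time_s: 12.5
ee_pos: [0.4681, -0.0525, 0.0322]
eef_rot: [3.141, 0.0, 1.571]
force: [-2.3, -0.5, 4.1]
grip_width: 0.0537
grip_force: 20.0
```

Request:
move_arm(increments=[[0, 0, 0, -0.3, 0, 0, 0], [0, 0, 0, -0.5, 0, 0, 0], [0, 0, 0, -0.5, 0, 0, 0], [0, 0, 0, -0.5, 0, 0, 0], [0, 0, 0, -0.5, 0, 0, 0], [0, 0, 0, -0.3, 0, 0, 0], [0, 0.2, -0.02, 0, 0, 0, 0], [0, 0.5, -0.02, 0, 0, 0, 0], [0, 0.5, -0.02, 0, 0, 0, 0], [0, 0.5, -0.02, 0, 0, 0, 0], [0, 0.5, -0.02, 0, 0, 0, 0], [0, 0.5, -0.02, 0, 0, 0, 0], [0, 0.5, -0.02, 0, 0, 0, 0], [0, 0.5, 0, 0, 0, 0, 0], [0, 0.5, 0, 0, 0, 0, 0], [0, 0.5, 0, 0, 0, 0, 0], [0, 0.5, 0, 0, 0, 0, 0], [0, 0.32, 0, 0, 0, 0, 0], [0, 0, 0, 0, 0, 0, 0], [0, 0, 0, 0, 0, 0, 0]])

```text
time_s: 14.5
ee_pos: [0.4606, 0.2232, 0.1613]
eef_rot: [-3.141, 0.001, 1.571]
force: [0.6, 0.3, -0.8]
grip_width: 0.0537
grip_force: 20.0
```

Request:
move_arm(increments=[[0, 0, 0, 0.3, 0, 0, 0], [0, 0, 0, 0.3, 0, 0, 0], [0, 0, 0, 0.3, 0, 0, 0], [0, 0, 0, 0.3, 0, 0, 0], [0, 0, 0, 0.3, 0, 0, 0], [0, 0, 0, 0.3, 0, 0, 0], [0, 0, 0, 0.1, 0, 0, 0], [0, 0, 0, 0.1, 0, 0, 0], [0, 0, 0, 0.1, 0, 0, 0], [0, 0, 0, 0.1, 0, 0, 0], [0, 0, 0, 0.1, 0, 0, 0], [0, 0, 0, 0.03, 0, 0, 0], [0, 0, 0, 0.03, 0, 0, 0], [0, 0, 0, 0, 0, 0, 0], [0, 0, 0, 0, 0, 0, 0]])

```text
time_s: 16.0
ee_pos: [0.4611, 0.2236, 0.0441]
eef_rot: [3.141, -0.0, 1.571]
force: [0.4, 1.5, -2.3]
grip_width: 0.0538
grip_force: 20.0
```

Request:
move_arm(increments=[[0, 0, 0, 0.02, 0, 0, 0], [0, 0, 0, 0.02, 0, 0, 0], [0, 0, 0, 0.01, 0, 0, 0], [0, 0, 0, 0, 0, 0, 0], [0.65, 0, 0, 0, 0, 0, 0], [0.85, 0, 0, 0, 0, 0, 0], [0.85, 0, 0, 0, 0, 0, 0], [0.85, 0, 0, 0, 0, 0, 0], [0.85, 0, 0, -0.1, 0, 0, 0], [0.85, 0, 0, -0.3, 0, 0, 0], [0.85, 0, 0, -0.5, 0, 0, 0], [0.85, 0, 0, -0.5, 0, 0, 0], [0.85, 0, 0, -0.5, 0, 0, 0], [0.85, 0, 0, -0.5, 0, 0, 0], [1, 0, 0, -0.5, 0, 0, 0], [1, 0, 0, -0.5, 0, 0, 0], [1, 0, 0, 0, 0, 0, 0]])

```text
time_s: 17.7
ee_pos: [0.462, 0.2239, 0.215]
eef_rot: [3.137, -0.002, 1.571]
force: [1.2, 0.4, -0.1]
grip_width: 0.0936
grip_force: 0.0
```

Run:
```python
from h import *
s=ctrl.get_obs();print(s["ee_pos"])
a,b=[ctrl.camera(n)["color"] for n in ["scene","side"]]
cv2.imwrite("pics/place3.png",np.hstack([a[20:320,200:500],b[20:320,200:500]]))
```

```text
[0.46198966 0.22392633 0.21497467]
```

View pics/place3.png

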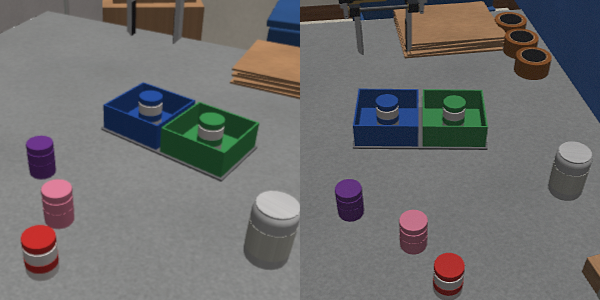

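Both pots stand upright and centred in their crates: blue at (150,105) and green at (210,128) in the left view. Red and the look-alikes have not moved, and the gripper is clear.

```bash
python3 -c "
from station import ctrl
print(ctrl.hand_in())"
```

```text
the job is handed in; nothing more can be done
None
```

The job is handed in at about 18 s: the last pictures show the green and blue pots upright in their own crates, and the red pot and the look-alikes where they stood; the hand-in gave no verdict.

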